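Make ready the tag press with dies from their case

TASK

Make the hand press ready: pull its bed out by the handle, and swing the lid of the die case open past its balance so that it stays open by itself. Lift out every die board that is in the case and seat each one flat on the pair of pins it fits on the pulled-out bed, then push the bed fully home under the press head and shut the case again; leave the stapler and the roll of clear tape where they are.

Things in the scene. Friction and masses are not known exactly. Their poses are not given: they have to be found in the camera images.
- case: Flat black plastic clamshell case, fixed to the table, 165 (x, front to back) x 316 (y) mm, 56 mm high when shut (base 36 mm, lid 20 mm). Origin: centre of its underside; -x is its front, the hinge is along its +x rim. Inside, grey foam with three nests side by side along y at y = -92, 0 and +92 mm; each nest is 138 x 58 mm with a black floor, its floor 14 mm over the table and its 6 mm deep edge 20 mm over the table; the walls of the base are 5 mm thick and 36 mm high.
- case_lid (a joint): Angle of the case lid, rad: 0 shut, 1.85 its open stop (leaning back). The lid (0.28 kg) is free on its hinge: it falls shut below about 1.4 and falls back to the stop above that.
- lid_hinge (a point): Point on the hinge line of the lid, in the middle of the case's back rim, 36 mm over the table.
- lid_handle (a point): Middle of the bar of the bow handle on the lid (moves with the lid): a steel bar 10 mm thick, 80 mm long, parallel to the hinge, 36 mm above the lid's top face; with the lid shut it lies 142 mm in front of the hinge line and 92 mm over the table, 23 mm behind the lid's front edge.
- die_short: Steel-rule die, plywood board 84 (x) x 50 (y) x 18 (z) mm with a round cutting outline and rubber strips 6 mm high on top, 0.16 kg; two through holes on its x axis, 60 mm apart (30 mm either side of the middle): one round, 12.5 mm, one slot 16 x 12.5 mm. Origin: centre of its underside. It can go on its pins either way round. Grasp it across its 50 mm width by the edges of the board. May be absent.
- die_mid: The same but 104 mm long, with a clipped-corner tag outline; holes 80 mm apart. May be absent.
- die_long: The same but 124 mm long, with a tab-shaped outline; holes 100 mm apart. May be absent.
- press: Low hand press, fixed to the table, grey base plate 335 x 350 mm, 12 mm thick. Origin: on the table under the middle of the pulled-out bed; +x points into the press. Its green head spans x = 85 to 213 mm, 106 mm high over the table, with an opening 67 mm over the table; a lever stands at its -y side up to 350 mm.
- press_bed (a joint): How far the bed is pushed in along the press's +x, m: 0 pulled out, 0.14 home against its stop. About 2 N of friction and some damping.
- bed_handle (a point): Middle of the bar of the bow handle at the front of the bed (moves with the bed): steel bar 10 mm thick, 70 mm long, parallel to the press's y, 42 mm above the bed, 78 mm over the table, 92 mm in front of the seats' middle. The bed's front edge is 11 mm in front of it.
- seat_short (a point): Middle between the two pins of the short die's seat, on the face of the bed (36 mm over the table); x is along the line of the pins, as for the press. Pins 60 mm apart (30 mm either side), 10 mm thick, 21.5 mm high with a tapered nose from 13 mm up. The seats lie side by side 92 mm apart along y; each die fits only the pins with its own hole spacing.
- seat_mid (a point): The same for the middle die: pins 80 mm apart.
- seat_long (a point): The same for the long die: pins 100 mm apart.
- stapler: Black stapler, 40 x 166 x 55 mm, to be left alone.
- tape_clear: Roll of clear tape, 94 mm across, 48 mm high, to be left alone.

How it is judged:
By the outcome, as a careful person would: the job done as asked, in the order asked, and still so for the second after the job is handed in, with the robot touching nothing.
Of die_short, die_mid, die_long only 2 to 3 are there at a start; the rules pass over those that are not, and their reading is None.
At some moment in a run one of die_short, die_mid, die_long may be knocked a few centimetres aside while the robot is not near it.
Once in a run the grip may slacken for a moment while it holds something.
It also fails if it takes over 200 s, if anything falls off the work surface, if the arm or the gripper's body presses on something with over 40 N, if the wrist force passes 120 N, or if a joint passes its speed limit or range.

ROBOT

A 6-joint arm with a two-finger parallel gripper is mounted at the origin on a cart in front of the work surface, level with it; the furniture and walls round the work are solid. World frame = base frame: x ahead of the robot, y to its left, z up, the work surface at z = 0. Lengths are in m, angles in rad, forces in N, time in s.
With the tool pointing down it reaches from about 0.425 to 0.95 m from the base axis. Payload 3.5 kg.
Tool frame: the origin (TCP) lies on the centre line of the jaws, within the pads' length; the fingertips stand 14 mm ahead of it and the grasp point (between the pads) lies 5 mm behind it (ctrl.finger_overhang is the distance from the TCP to the fingertips, in m); z points along the fingers, y is the line along which they close (so a half turn about z gives the same grasp; the last joint's range is limited). The gripper opens to 85 mm and grips with 20 to 120 N. Pads are 22 mm wide; open, the fingers measure 114 mm over their backs; the gripper's body (76 mm by 85 mm) begins 54 mm behind the grasp point. The pads swing forward as they close: fully open they stand 13 mm farther back than shut.
Start: joints at [0.969, 0.286, 1.577, -0, 1.279, -0.15], TCP at [0.295, 0.607, 0.245] pointing down, gripper open.
Joint ranges: [-2.77, 2.77], [-0.9, 2.22], [0.21, 2.48], [-1.53, 4.67], [0.24, 2.81], [-2.84, 2.84]. Speed limits (rad/s): [2.79, 2.79, 3.14, 3.14, 3.14, 3.14].

INTERFACE

Orientations are given as a unit quaternion [x, y, z, w].
In Python, from plant import ctrl gives the robot as it stands.
- The arm moves only by the tool send_rows, never from a script. Its argument "moves" is text: rows parted by semicolons, each of 7 numbers parted by spaces: the turn, a rotation vector about the tool's x, y, z in units of 360 degrees (1.0 is 360 degrees), then the shift along the tool's x, y, z in units of 20 cm (1.0 is 20 cm), then the gripper's target within -1 to 1 (fully open at 1, half-way at 0, shut at -1). A call has 1 to 12 rows; each row is the pose to reach, as a shift and turn from the pose commanded when the call began, along the tool's axes at that moment, turning the shorter way round; what a row does not reach only later rows make up. A row lasts 1/8 s, in which the tool goes at most 62.5 mm and 10.7 degrees, less where a joint would pass 70% of its speed; a pose out of reach is approached as far as the arm can. A call with a number of a shift or a turn outside -1 to 1 is refused whole. A call with a gripper value outside its range is refused whole. The fingers move at their own pace and stop on an object; "newtons" is the grip in N (left out, the last holds). Time passes only in rows, so rows that repeat a pose let the fingers close. It gives the time, the measured TCP pose, the force, the opening and the grip force at its end, in the units of the state.
- ctrl.get_state(): the state, without advancing time (a new reading comes with each control period).
- ctrl.read_camera(name): name is "side" or "top"; returns a dict with "image" (480x640x3 uint8, red, green, blue), "fovy" (degrees; the focal length in pixels is half the picture's height over the tangent of half this angle, whatever the lens; pixels are square), "cx", "cy" (the principal point, pixels), "distortion" ([k1, k2, p1, p2, k3] as OpenCV has them; the pictures are not rectified), "extrinsics" (4x4, takes a point from camera to world coordinates). Camera axes: x right, y up, looking along -z (the intrinsics and any distortion apply to the point x, -y, -z); pixel columns grow to the right and rows downward; lengths in m; the calibration is good to about 2 mm. A picture is of the moment at which its call begins. There is no depth.
- ctrl.sign_off(): hands the job in; it is judged then, once.
The state is a dict: "time": time; "qpos": joint angles; "dq": joint speeds; "joint_efforts": joint torques, N m; "eef_pos": TCP position; "tcp_rot": TCP orientation; "contact_force": force on the tool from outside, world axes, zero at the start; "wrist_torque": the same for the moment, N m; "opening": opening from 0.0 (shut) to 1.0 (fully open); "finger_force": force on a finger pad.
Only numpy, scipy, OpenCV 4.12 (cv2) and the standard library are available. Lean on these libraries where they do the work, as an engineer would, in place of code of your own. Each camera call takes 0.05 s, during which the arm holds its last target. There are 200 camera calls.

## Working session

There is one attempt and no reset: what is moved stays moved. The work goes in short steps, Python scripts to look and compute and a tool call to move; the robot and the scene stay as the last step left them, time stands still between calls to the robot, and variables do not carry over. Pictures are saved under pics/ and viewed, at most 14 in all, crops included, and the job is handed in when it is done.

Besides the shell and the picture viewer there is one more tool, called after "Call:" as name(argument=value, ...) on one line, values as JSON. send_rows: Moves the arm, as the interface text tells. Its arguments: {"type":"object","properties":{"moves":{"type":"string"},"newtons":{"type":"number"}},"required":["moves"]}

```bash
ls; mkdir -p pics
cat > h.py <<'E'
import numpy as np, cv2, json
from plant import ctrl
from scipy.spatial.transform import Rotation as R
def cam(n, fn=None):
    c=ctrl.read_camera(n)
    if fn: cv2.imwrite('pics/'+fn, c['image'][:,:,::-1])
    f=240/np.tan(np.radians(c['fovy'])/2)
    c['K']=np.array([[f,0,c['cx']],[0,f,c['cy']],[0,0,1.]]); c['D']=np.array(c['distortion'],float); c['E']=np.array(c['extrinsics'])
    return c
def ray(c,uv):
    p=cv2.undistortPoints(np.array(uv,float).reshape(-1,1,2),c['K'],c['D']).reshape(-1,2)
    d=np.c_[p[:,0],-p[:,1],-np.ones(len(p))]@c['E'][:3,:3].T
    return c['E'][:3,3],d
def onz(c,uv,z):
    o,d=ray(c,uv); return o+d*((z-o[2])/d[:,2])[:,None]
def proj(c,P):
    P=np.atleast_2d(P); q=(P-c['E'][:3,3])@c['E'][:3,:3]
    q=q*[1,-1,-1]
    return cv2.projectPoints(q,np.zeros(3),np.zeros(3),c['K'],c['D'])[0].reshape(-1,2)
def st():
    s=ctrl.get_state(); return s
def go(P,yaw=None,rot=None):
    """numbers of a move row to world TCP P with tool pointing down, tool y-axis at world angle yaw"""
    s=st(); r0=R.from_quat(s['tcp_rot'])
    P=np.atleast_2d(P)
    for p in P: print('shift',np.round(r0.inv().apply(p-s['eef_pos'])/.2,3))
    if rot is not None: print('turn',np.round((r0.inv()*rot).as_rotvec()/(2*np.pi),4))
E
python3 - <<'E'
from h import *
for n in('side','top'):
    c=cam(n,n+'0.png'); print(n,c['fovy'],c['cx'],c['cy'],c['D'],c['E'].round(3).tolist())
s=st(); print({k:np.round(v,3).tolist() for k,v in s.items()}); print(ctrl.finger_overhang, R.from_quat(s['tcp_rot']).as_matrix().round(3))
E
```

```text
pics
side 45.63200025452535 321.96668798610966 242.0434210119846 [-7.03829555e-05  0.00000000e+00  0.00000000e+00  0.00000000e+00
  0.00000000e+00] [[-0.989, 0.07, -0.127, 0.298], [-0.144, -0.397, 0.906, 1.498], [0.013, 0.915, 0.403, 0.717], [0.0, 0.0, 0.0, 1.0]]
top 53.30327150654437 320.60824956932396 248.64503905637645 [-0.03238885  0.          0.          0.          0.        ] [[-0.003, 0.993, -0.118, 0.36], [-1.0, -0.004, -0.006, 0.098], [-0.006, 0.118, 0.993, 1.456], [0.0, 0.0, 0.0, 1.0]]
{'time': 0.1, 'qpos': [0.969, 0.287, 1.578, -0.0, 1.279, -0.15], 'dq': [0.001, -0.002, -0.004, 0.001, 0.0, 0.0], 'joint_efforts': [0.0, -40.729, -29.37, -0.0, 0.003, -0.0], 'eef_pos': [0.294, 0.607, 0.244], 'tcp_rot': [0.224, 0.975, -0.001, -0.0], 'contact_force': [-0.258, 0.284, 0.154], 'wrist_torque': [0.056, -0.043, -0.034], 'finger_force': 0.0, 'opening': 0.998}
0.014 [[-0.9    0.437 -0.001]
 [ 0.437  0.9   -0.002]
 [ 0.    -0.002 -1.   ]]
```

View pics/top0.png

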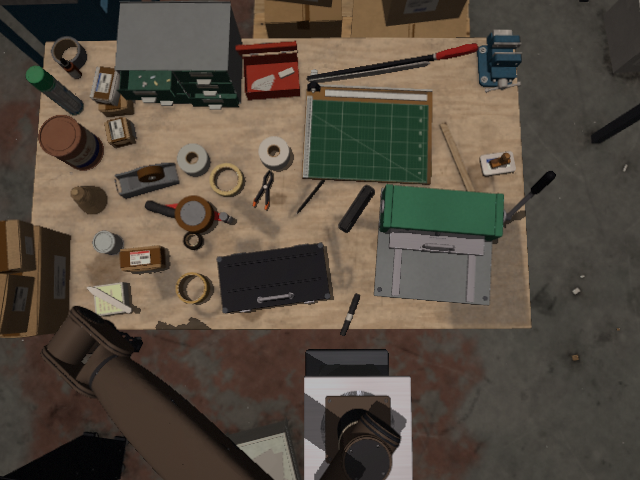

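View pics/side0.png

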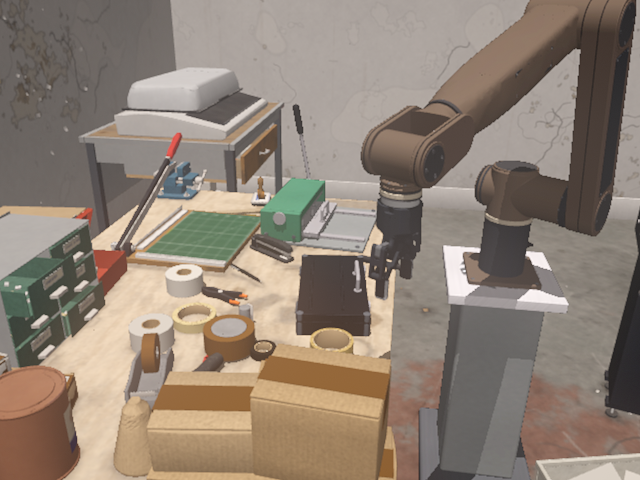

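The top view shows the shut case at about (275,278), with its handle bar at (275,298). The press is at (437,245): green head at (443,212), bed handle at (438,245), bed home. The stapler is at (356,208) and the clear tape probably at (274,152). Measuring next.

```bash
cat > m.py <<'E'
from h import *
c=cam('top'); im=c['image']; s=cam('side')
hsv=cv2.cvtColor(im,cv2.COLOR_RGB2HSV)
def rect(mask,roi,z):
    m=np.zeros(mask.shape,np.uint8); x0,y0,x1,y1=roi; m[y0:y1,x0:x1]=mask[y0:y1,x0:x1]
    m=cv2.morphologyEx(m,cv2.MORPH_OPEN,np.ones((3,3)))
    k=max(cv2.findContours(m,0,2)[0],key=cv2.contourArea)
    b=cv2.boxPoints(cv2.minAreaRect(k)); print('px',b.round(1).tolist()); P=onz(c,b,z); print(P[:,:2].round(3).tolist(), 'c',P.mean(0).round(3), [np.linalg.norm(P[i]-P[i-1]).round(3) for i in range(2)])
V=hsv[:,:,2];S=hsv[:,:,1];H=hsv[:,:,0]
rect(((V<75)*255).astype(np.uint8),(205,230,340,325),.056)
g=((H>65)&(H<95)&(S>90)&(V>50))*255
rect(g.astype(np.uint8),(370,184,512,245),.106)
# bar highlights
crop=np.hstack([cv2.resize(im[235:320,210:340],None,fx=3,fy=3,interpolation=2),cv2.resize(im[222:307,370:500],None,fx=3,fy=3,interpolation=2)])
si=s['image']; crop2=np.hstack([cv2.resize(si[240:340,290:380],None,fx=3,fy=3),cv2.resize(si[170:270,255:385],None,fx=3,fy=3)])
w=max(crop.shape[1],crop2.shape[1]); pad=lambda a:cv2.copyMakeBorder(a,0,0,0,w-a.shape[1],0)
cv2.imwrite('pics/crop1.png',np.vstack([pad(crop),pad(crop2)])[:,:,::-1])
E
python3 m.py
```

```text
px [[215.10000610351562, 256.29998779296875], [325.79998779296875, 241.1999969482422], [333.79998779296875, 300.29998779296875], [223.10000610351562, 315.29998779296875]]
[[0.505, 0.418], [0.549, 0.091], [0.375, 0.068], [0.332, 0.391]] c [0.44  0.242 0.056] [np.float64(0.175), np.float64(0.33)]
px [[382.1000061035156, 225.89999389648438], [385.3999938964844, 184.5], [504.6000061035156, 194.0], [501.20001220703125, 235.5]]
[[0.585, -0.07], [0.706, -0.082], [0.677, -0.426], [0.556, -0.411]] c [ 0.631 -0.247  0.106] [np.float64(0.342), np.float64(0.122)]
```

View pics/crop1.png

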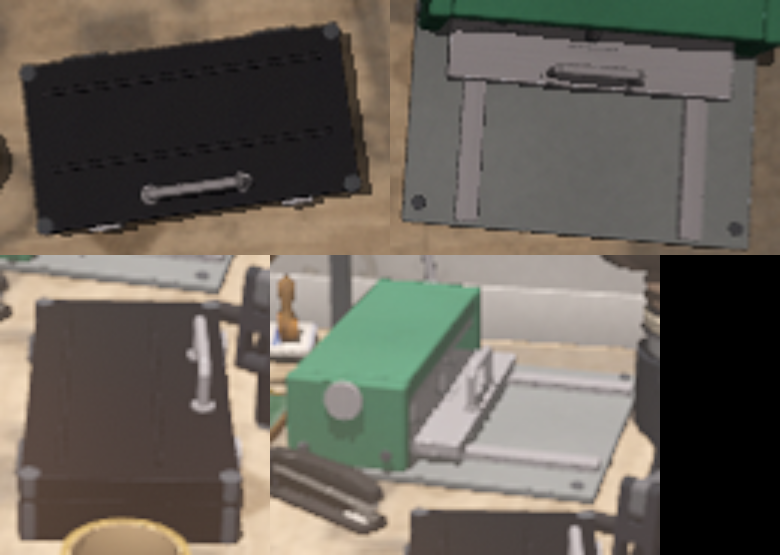

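The crops show the lid's corner caps at about (218,258), (320,245), (328,297) and (224,311). The case bar runs (260,299)–(292,295) and the bed bar (424,246)–(453,248.5). The press plate's front corners are at (374,295) and (489,304).

```bash
cat > m2.py <<'E'
from h import *
c=cam('top')
def p(n,uv,z):
    P=onz(c,uv,z); print(n,P[:,:2].round(4).tolist(),'mid',P.mean(0).round(4)); 
    d=P[1]-P[0]; print('   len',np.linalg.norm(d).round(3),'ang',np.degrees(np.arctan2(d[1],d[0])).round(1)); return P
b=p('casebar',[(260,299.3),(291.7,295.2)],.092)
p('lidfront',[(222.5,312),(329.5,299)],.05)
p('lidback',[(217.5,257),(322,243.5)],.056)
p('lidleft',[(222.5,312),(217.5,257)],.053)
p('bedbar',[(424.3,246),(453.3,248.3)],.078)
p('platefront',[(374,295.3),(489.3,304.3)],.012)
p('bedfront',[(389.3,248),(483,254.5)],.036)
s=cam('side')
# side: bar ends
print(proj(s,b))
p2=lambda uv,z:onz(s,uv,z).round(4).tolist()
print('side casebar',p2([(290+202/3,240+ (320-255)/3),(290+205/3,240+(408-255)/3)],.092))
E
python3 m2.py
```

```text
casebar [[0.3778, 0.2788], [0.3892, 0.1886]] mid [0.3835 0.2337 0.092 ]
   len 0.091 ang -82.8
lidfront [[0.3416, 0.3939], [0.3786, 0.0808]] mid [0.3601 0.2373 0.05  ]
   len 0.315 ang -83.3
lidback [[0.5028, 0.4106], [0.5416, 0.1021]] mid [0.5222 0.2564 0.056 ]
   len 0.311 ang -82.8
lidleft [[0.3417, 0.3933], [0.5031, 0.4113]] mid [0.4224 0.4023 0.053 ]
   len 0.162 ang 6.4
bedbar [[0.5302, -0.1952], [0.5232, -0.2794]] mid [ 0.5267 -0.2373  0.078 ]
   len 0.085 ang -94.8
platefront [[0.3897, -0.0536], [0.361, -0.4002]] mid [ 0.3753 -0.2269  0.012 ]
   len 0.348 ang -94.7
bedfront [[0.5298, -0.0991], [0.5091, -0.3794]] mid [ 0.5195 -0.2392  0.036 ]
   len 0.281 ang -94.2
[[358.97046295 276.221704  ]
 [357.54817029 259.87775097]]
side casebar [[0.3888, 0.1992, 0.092], [0.373, 0.3526, 0.092]]
```

```bash
cat >> h.py <<'E'
def down(a,tilt=0):
    """tool pointing down, tool y at world angle a (deg); tilt (deg) leans the tool about tool x"""
    a=np.radians(a); x=[-np.sin(a),np.cos(a),0]; y=[np.cos(a),np.sin(a),0]
    return R.from_matrix(np.c_[x,y,[0,0,-1]])*R.from_euler('x',tilt,degrees=True)
def plan(W,chain=True):
    """W: list of (P,a[,tilt]); prints numbers for each (relative to previous if chain else to now)"""
    s=st(); p=np.array(s['eef_pos']); r=R.from_quat(s['tcp_rot'])
    for w in W:
        P=np.array(w[0],float); q=down(*w[1:])
        t=(r.inv()*q).as_rotvec()/(2*np.pi); d=r.inv().apply(P-p)/.2
        print(' '.join('%.3f'%v for v in t),' ',' '.join('%.3f'%v for v in d))
        if chain: p,r=P,q
CY=7.0; CC=np.array([.442,.2425]); PY=-4.6; PO=np.array([.4788,-.2335])
def rot2(a): a=np.radians(a); return np.array([[np.cos(a),-np.sin(a)],[np.sin(a),np.cos(a)]])
def case(x,y,z): return np.r_[CC+rot2(CY)@[x,y],z]
def press(x,y,z): return np.r_[PO+rot2(PY)@[x,y],z]
E
python3 - <<'E'
from h import *
plan([([.36,.43,.25],45),([.43,.22,.25],25),([.47,0,.25],5),(press(.044,0,.25),-4.6),(press(.044,0,.12),-4.6),(press(.044,0,.075),-4.6)])
print(press(-.1,0,.075))
E
```

```text
-0.000 0.000 0.053   -0.681 -0.654 -0.025
0.000 0.000 0.056   -0.990 -0.495 0.000
0.000 0.000 0.056   -1.081 -0.284 0.000
0.000 0.000 0.027   -1.204 0.159 0.000
0.000 0.000 0.000   0.000 0.000 0.650
0.000 0.000 0.000   0.000 0.000 0.225
[ 0.37912211 -0.22548011  0.075     ]
```

Call:
send_rows(moves="0 0 0.053 -0.68 -0.654 -0.025 1;0 0 0.053 -0.68 -0.654 -0.025 1;0 0 0.053 -0.68 -0.654 -0.025 1;0 0 0.053 -0.68 -0.654 -0.025 1;0 0 0.053 -0.68 -0.654 -0.025 1")

```text
time: 0.92
eef_pos: [0.3601, 0.4302, 0.2506]
tcp_rot: [0.383, 0.924, 0.0, -0.0]
contact_force: [0.3, -0.1, 0.6]
opening: 1.002
finger_force: 0.0
```

Call:
send_rows(moves="0 0 0.056 -0.99 -0.495 0 1;0 0 0.056 -0.99 -0.495 0 0;0 0 0.056 -0.99 -0.495 0 0;0 0 0.056 -0.99 -0.495 0 0;0 0 0.056 -0.99 -0.495 0 0")

```text
time: 1.55
eef_pos: [0.4308, 0.2198, 0.2505]
tcp_rot: [0.539, 0.842, 0.0, 0.0]
contact_force: [-0.0, 0.1, 0.3]
opening: 0.501
finger_force: 0.0
```

Call:
send_rows(moves="0 0 0.056 -1 -0.284 0 0;0 0 0.056 -1 -0.284 0 -0.2;0 0 0.056 -1 -0.284 0 -0.2;0 0 0.056 -1 -0.284 0 -0.2;0 0 0.056 -1 -0.284 0 -0.2")

```text
time: 2.17
eef_pos: [0.4633, 0.0153, 0.2504]
tcp_rot: [0.678, 0.735, 0.0, -0.0]
contact_force: [0.1, 0.4, 0.3]
opening: 0.402
finger_force: 0.0
```

Call:
send_rows(moves="0 0 0.027 -1 0.1 0 -0.2;0 0 0.027 -1 0.1 0 -0.2;0 0 0.027 -1 0.1 0 -0.2;0 0 0.027 -1 0.1 0 -0.2;0 0 0.027 -1 0.1 0 -0.2;0 0 0.027 -1 0.1 0 -0.2")

```text
time: 2.92
eef_pos: [0.4992, -0.1804, 0.2501]
tcp_rot: [0.736, 0.677, 0.0, -0.001]
contact_force: [0.1, 0.7, 0.6]
opening: 0.401
finger_force: 0.0
```

Run:
```python
from h import *
s=st();print(s['time'],s['eef_pos'],s['opening'],ctrl.finger_overhang)
plan([(press(.044,0,.25),-4.6),(press(.044,0,.075),-4.6)])
```

```text
2.925 [ 0.49918298 -0.180448    0.25008815] 0.4007618209877626 0.014
-0.000 -0.000 -0.001   -0.272 0.141 0.000
0.000 0.000 0.000   0.000 0.000 0.875
```

Call:
send_rows(moves="0 0 0 -0.272 0.141 0 -0.2;0 0 0 -0.272 0.141 0.2 -0.2;0 0 0 -0.272 0.141 0.4 -0.2;0 0 0 -0.272 0.141 0.6 -0.2;0 0 0 -0.272 0.141 0.7 -0.2;0 0 0 -0.272 0.141 0.8 -0.2;0 0 0 -0.272 0.141 0.87 -0.2;0 0 0 -0.272 0.141 0.87 -0.2")

```text
time: 3.92
eef_pos: [0.5221, -0.2391, 0.0757]
tcp_rot: [0.737, 0.676, -0.0, -0.001]
contact_force: [0.4, 0.5, 0.4]
opening: 0.4
finger_force: 0.0
```

Call:
send_rows(moves="0 0 0 0 0 0 -1;0 0 0 0 0 0 -1;0 0 0 0 0 0 -1;0 0 0 0 0 0 -1;0 0 0 0 0 0 -1;0 0 0 0 0 0 -1", newtons=40)

```text
time: 4.68
eef_pos: [0.5233, -0.2399, 0.0777]
tcp_rot: [0.737, 0.675, 0.0, 0.001]
contact_force: [2.1, 0.7, 4.6]
opening: 0.098
finger_force: 39.3
```

Call:
send_rows(moves="0 0 0 0 -0.05 0 -1;0 0 0 0 -0.12 0 -1;0 0 0 0 -0.19 0 -1;0 0 0 0 -0.26 0 -1;0 0 0 0 -0.33 0 -1;0 0 0 0 -0.4 0 -1;0 0 0 0 -0.47 0 -1;0 0 0 0 -0.54 0 -1;0 0 0 0 -0.6 0 -1;0 0 0 0 -0.65 0 -1;0 0 0 0 -0.69 0 -1;0 0 0 0 -0.7 0 -1")

```text
time: 6.18
eef_pos: [0.3928, -0.2287, 0.0779]
tcp_rot: [0.74, 0.672, 0.01, 0.014]
contact_force: [46.2, 4.0, -23.1]
opening: 0.098
finger_force: 39.2
```

Call:
send_rows(moves="0 0 0 0 -0.01 0 -1;0 0 0 0 -0.02 0 -1;0 0 0 0 -0.02 0 -1;0 0 0 0 -0.02 0 -1")

```text
time: 6.68
eef_pos: [0.3926, -0.2288, 0.078]
tcp_rot: [0.741, 0.671, 0.012, 0.018]
contact_force: [58.9, 3.8, -31.6]
opening: 0.098
finger_force: 39.0
```

Call:
send_rows(moves="0 0 0 0 0.03 0 -1;0 0 0 0 0.04 0 -1;0 0 0 0 0.04 0 -0.2;0 0 0 0 0.04 0 -0.2;0 0 0 0 0.04 0 -0.2;0 0 0 0 0.04 -0.1 -0.2;0 0 0 0 0.04 -0.4 -0.2;0 0 0 0 0.04 -0.7 -0.2;0 0 0 0 0.04 -0.9 -0.2;0 0 0 0 0.04 -0.9 -0.2")

```text
time: 7.92
eef_pos: [0.3878, -0.229, 0.2604]
tcp_rot: [0.737, 0.675, 0.0, 0.004]
contact_force: [-0.1, -0.3, -0.6]
opening: 0.402
finger_force: 0.0
```

Run:
```python
from h import *
s=st();print(s['eef_pos'],s['contact_force'])
plan([([.43,0,.25],1),([.42,.15,.25],6),(case(-.0595,0,.25),7),(case(-.0595,0,.088),7)])
```

```text
[ 0.38775857 -0.22896199  0.26036608] [-0.08496379 -0.29929277 -0.62390612]
0.001 0.001 -0.017   1.159 0.110 0.046
0.000 0.000 -0.014   0.751 -0.037 0.000
0.000 0.000 -0.003   0.443 -0.140 0.000
0.000 0.000 0.000   0.000 0.000 0.810
```

Call:
send_rows(moves="0.001 0.001 -0.017 0.9 0.2 0.046 -0.2;0.001 0.001 -0.017 0.9 0.2 0.046 -0.2;0.001 0.001 -0.017 0.9 0.2 0.046 -0.2;0.001 0.001 -0.017 0.9 0.2 0.046 -0.2")

```text
time: 8.43
eef_pos: [0.4414, -0.0481, 0.2446]
tcp_rot: [0.698, 0.716, -0.001, -0.007]
contact_force: [0.5, -0.5, 0.4]
opening: 0.402
finger_force: 0.0
```

Call:
send_rows(moves="0 0 -0.016 1 0 0 -0.2;0 0 -0.016 1 0 0 -0.2;0 0 -0.016 1 0 0 -0.2;0 0 -0.016 1 0 0 -0.2;0 0 -0.016 1 0 0 -0.2")

```text
time: 9.05
eef_pos: [0.438, 0.1478, 0.2472]
tcp_rot: [0.663, 0.748, -0.001, -0.005]
contact_force: [0.4, -0.8, -0.1]
opening: 0.4
finger_force: 0.0
```

Run:
```python
from h import *
s=st();print(s['eef_pos'],s['contact_force'])
plan([(case(-.0595,0,.25),7),(case(-.0595,0,.088),7)],False)
c=cam('top','t1.png')
```

```text
[0.43803811 0.14775016 0.24722812] [ 0.40035194 -0.8460697  -0.07018689]
-0.001 -0.001 -0.000   0.468 -0.221 -0.009
-0.001 -0.001 -0.000   0.462 -0.215 0.801
```

View pics/t1.png

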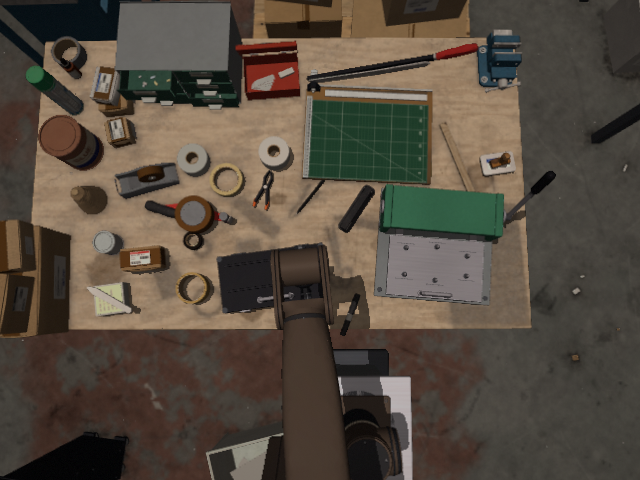

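The bed is now pulled out, with six pins visible between (403,242) and (470,280). Next is the lid handle.

Call:
send_rows(moves="-0.001 -0.001 0 0.465 -0.22 0 -0.2;-0.001 -0.001 0 0.465 -0.22 0 -0.2;-0.001 -0.001 0 0.465 -0.22 0.2 -0.2;-0.001 -0.001 0 0.465 -0.22 0.4 -0.2;-0.001 -0.001 0 0.465 -0.22 0.6 -0.2;-0.001 -0.001 0 0.465 -0.22 0.7 -0.2;-0.001 -0.001 0 0.465 -0.22 0.8 -0.2;-0.001 -0.001 0 0.465 -0.22 0.8 -0.2")

```text
time: 10.1
eef_pos: [0.382, 0.2341, 0.0876]
tcp_rot: [0.665, 0.747, -0.001, -0.001]
contact_force: [0.7, -0.3, -0.4]
opening: 0.405
finger_force: 0.0
```

Call:
send_rows(moves="0 0 0 0 0 0 -1;0 0 0 0 0 0 -1;0 0 0 0 0 0 -1;0 0 0 0 0 0 -1;0 0 0 0 0 0 -1;0 0 0 0 0 0 -1", newtons=25)

```text
time: 10.85
eef_pos: [0.3857, 0.2359, 0.0909]
tcp_rot: [0.663, 0.748, 0.003, 0.003]
contact_force: [5.9, -1.4, -5.4]
opening: 0.104
finger_force: 24.8
```

```bash
cat > lid.py <<'E'
from h import *
import sys
# bar arc about hinge from the measured grasp; tool leans back by tilt(th)
s=st(); r0=R.from_quat(s['tcp_rot']); p0=np.array(s['eef_pos'])
g0=p0+r0.apply([0,0,-.005])          # grasp point = bar centre
th0=float(sys.argv[1]); ths=[float(t) for t in sys.argv[2].split(',')]
u=np.r_[rot2(CY)@[1,0],0]; L,h=.142,.056
rel=lambda th:(-(L*np.cos(th)-h*np.sin(th)))*u+np.array([0,0,L*np.sin(th)+h*np.cos(th)])
tilt=lambda th:float(sys.argv[3])*np.degrees(th)
hinge=g0-rel(th0); print('hinge',hinge.round(4), case(.0825,0,.036).round(4), 'tilt0', (down(CY).inv()*r0).as_rotvec().round(3))
for th in ths:
    q=down(CY,tilt(th)); P=hinge+rel(th)-q.apply([0,0,-.005])
    t=(r0.inv()*q).as_rotvec()/(2*np.pi); d=r0.inv().apply(P-p0)/.2
    print(' '.join('%.3f'%v for v in t),' ',' '.join('%.3f'%v for v in d),'  ',P.round(3))
E
python3 lid.py 0 .1,.2,.3,.4,.5,.6,.7,.8,.9,1,1.1,1.2,1.3,1.4,1.5,1.6,1.7 .3; python3 lid.py 0 1.7 -.3
```

```text
hinge [0.5266 0.2532 0.0399] [0.5239 0.2526 0.036 ] tilt0 [-0.009 -0.     0.001]
0.006 0.000 -0.000   0.000 0.031 -0.069    [0.392 0.237 0.105]
0.011 0.000 -0.000   0.000 0.069 -0.135    [0.399 0.238 0.118]
0.016 0.000 -0.000   0.000 0.114 -0.196    [0.408 0.239 0.13 ]
0.021 0.000 -0.000   0.000 0.164 -0.253    [0.418 0.24  0.142]
0.025 0.000 -0.000   0.000 0.220 -0.304    [0.429 0.241 0.152]
0.030 -0.000 -0.000   0.000 0.281 -0.350    [0.441 0.243 0.161]
0.035 -0.000 -0.000   0.000 0.345 -0.389    [0.454 0.244 0.169]
0.040 -0.000 -0.000   0.001 0.414 -0.421    [0.467 0.246 0.176]
0.044 -0.000 -0.000   0.001 0.485 -0.447    [0.481 0.248 0.181]
0.049 -0.000 -0.000   0.001 0.559 -0.465    [0.496 0.249 0.185]
0.054 -0.000 -0.000   0.001 0.634 -0.475    [0.511 0.251 0.187]
0.059 -0.000 -0.000   0.001 0.709 -0.478    [0.526 0.253 0.188]
0.064 -0.000 -0.000   0.001 0.784 -0.474    [0.541 0.255 0.187]
0.068 -0.000 -0.000   0.001 0.859 -0.462    [0.555 0.257 0.185]
0.073 -0.000 -0.000   0.001 0.932 -0.442    [0.57  0.259 0.181]
0.078 -0.000 -0.000   0.001 1.003 -0.415    [0.584 0.26  0.176]
0.083 -0.000 -0.000   0.001 1.070 -0.381    [0.597 0.262 0.169]
hinge [0.5266 0.2532 0.0399] [0.5239 0.2526 0.036 ] tilt0 [-0.009 -0.     0.001]
-0.080 0.000 -0.000   0.002 1.095 -0.381    [0.602 0.263 0.169]
```

Call:
send_rows(moves="0.006 0 0 0 0.046 -0.084 -1;0.011 0 0 0 0.084 -0.15 -1;0.016 0 0 0 0.129 -0.211 -1;0.021 0 0 0 0.179 -0.268 -1;0.025 0 0 0 0.235 -0.319 -1;0.03 0 0 0 0.296 -0.365 -1;0.035 0 0 0 0.36 -0.404 -1;0.04 0 0 0 0.429 -0.436 -1;0.044 0 0 0 0.5 -0.462 -1;0.049 0 0 0 0.574 -0.48 -1;0.054 0 0 0 0.649 -0.49 -1;0.054 0 0 0 0.649 -0.49 -1")

```text
time: 12.35
eef_pos: [0.5127, 0.253, 0.1895]
tcp_rot: [0.654, 0.738, -0.124, -0.113]
contact_force: [-1.6, 4.3, 4.7]
opening: 0.104
finger_force: 25.2
```

```bash
python3 - <<'E'
from h import *
c=cam('side','s2.png')
E
python3 lid.py 1.1 1.2,1.3,1.4,1.5,1.6,1.65,1.7,1.75 .3
```

```text
hinge [0.5281 0.2548 0.0422] [0.5239 0.2526 0.036 ] tilt0 [0.336 0.004 0.002]
0.004 -0.001 -0.000   0.000 0.070 -0.028    [0.527 0.255 0.19 ]
0.009 -0.001 -0.000   0.000 0.143 -0.050    [0.542 0.257 0.189]
0.013 -0.001 -0.000   0.000 0.217 -0.063    [0.557 0.258 0.187]
0.018 -0.001 -0.000   0.000 0.292 -0.070    [0.571 0.26  0.183]
0.023 -0.001 -0.000   0.001 0.368 -0.068    [0.586 0.262 0.178]
0.025 -0.001 -0.000   0.001 0.405 -0.065    [0.592 0.263 0.175]
0.028 -0.001 -0.000   0.001 0.443 -0.059    [0.599 0.264 0.171]
0.030 -0.001 -0.000   0.001 0.480 -0.052    [0.605 0.264 0.168]
```

View pics/s2.png

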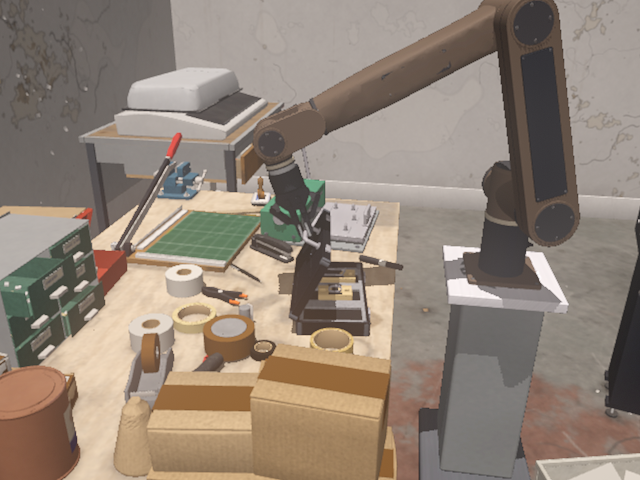

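The side view shows the lid at about 1.1 rad, still in the grip, with dies visible inside near (335,290). Carrying on over the balance point.

Call:
send_rows(moves="0.004 0 0 0 0.07 -0.028 -1;0.009 0 0 0 0.143 -0.05 -1;0.013 0 0 0 0.217 -0.063 -1;0.018 0 0 0 0.292 -0.07 -1;0.023 0 0 0 0.368 -0.068 -1;0.028 0 0 0 0.443 -0.059 -1;0.032 0 0 0 0.5 -0.047 -1;0.032 0 0 0 0.5 -0.047 -1")

```text
time: 13.4
eef_pos: [0.6091, 0.2654, 0.164]
tcp_rot: [0.639, 0.722, -0.196, -0.177]
contact_force: [1.3, 7.3, 1.7]
opening: 0.106
finger_force: 26.0
```

Call:
send_rows(moves="0 0 0 0 0 0 -0.5;0 0 0 0 0 0 -0.35;0 0 0 0 0 0 -0.35;0 0 0 0 0 -0.1 -0.35;0 0 0 0 0.02 -0.3 -0.35;0 0 0 0 0.02 -0.5 -0.35;0 0 0 0 0.02 -0.7 -0.35;0 0 0 0 0.02 -0.7 -0.35")

```text
time: 14.4
eef_pos: [0.6848, 0.272, 0.285]
tcp_rot: [0.64, 0.722, -0.196, -0.175]
contact_force: [-0.3, -0.2, -0.2]
opening: 0.325
finger_force: 0.0
```

Run:
```python
from h import *
s=st();print(s['eef_pos'],s['contact_force'])
plan([([.52,.0,.34],50),([.42,0.02,.32],80)])
```

```text
[0.68480235 0.2720136  0.28503505] [-0.32670602 -0.15067335 -0.20648162]
-0.081 -0.032 -0.117   -1.252 -0.985 0.259
0.000 0.000 -0.083   0.447 -0.245 0.100
```

Call:
send_rows(moves="-0.04 -0.016 -0.06 -0.6 -0.4 0 -0.2;-0.06 -0.024 -0.09 -0.8 -0.65 0.13 0;-0.081 -0.032 -0.117 -1 -0.985 0.26 0.3;-0.081 -0.032 -0.117 -1 -0.985 0.26 0.3;-0.081 -0.032 -0.117 -1 -0.985 0.26 0.5;-0.081 -0.032 -0.117 -1 -0.985 0.26 0.5;-0.081 -0.032 -0.117 -1 -0.985 0.26 0.5")

```text
time: 15.28
eef_pos: [0.5121, 0.0504, 0.3364]
tcp_rot: [0.342, 0.94, -0.001, -0.003]
contact_force: [-0.2, 0.1, -0.1]
opening: 0.746
finger_force: 0.0
```

Call:
send_rows(moves="0 0 -0.083 0 -0.3 0.1 0.5;0 0 -0.083 0 -0.3 0.1 0.5;0 0 -0.083 0 -0.3 0.1 0.5;0 0 -0.083 0 -0.3 0.1 0.5")

```text
time: 15.78
eef_pos: [0.4747, 0.0049, 0.3166]
tcp_rot: [0.088, 0.996, 0.0, -0.004]
contact_force: [-0.4, 0.9, -0.3]
opening: 0.75
finger_force: 0.0
```

Run:
```python
from h import *
c=cam('top'); im=c['image']; s=cam('side')['image']
r=lambda a,w,h:cv2.resize(a,(w,h),interpolation=cv2.INTER_CUBIC)
A=r(im[225:315,212:342],520,360); B=s[200:340,260:420]
cv2.imwrite('pics/c3.png',np.hstack([A,r(B,274,240)[:,:][:240] if 0 else cv2.copyMakeBorder(r(B,274,240),0,120,0,0,0)])[:,:,::-1])
cv2.imwrite('pics/c4.png',r(im[225:315,365:505],784,504)[:,:,::-1])
print(st()['eef_pos'])
```

```text
[0.47461679 0.0048819  0.31708148]
```

View pics/c3.png

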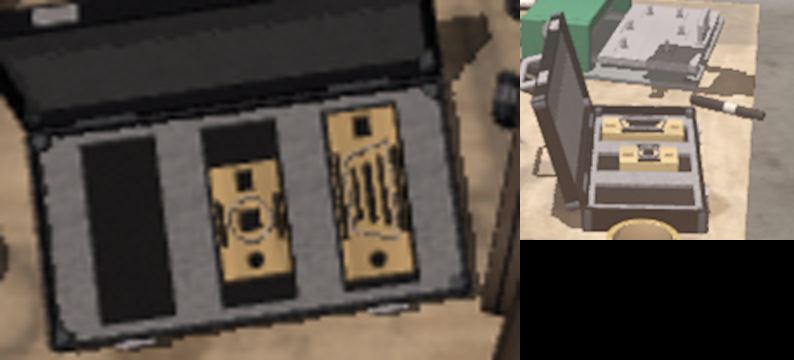

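View pics/c4.png

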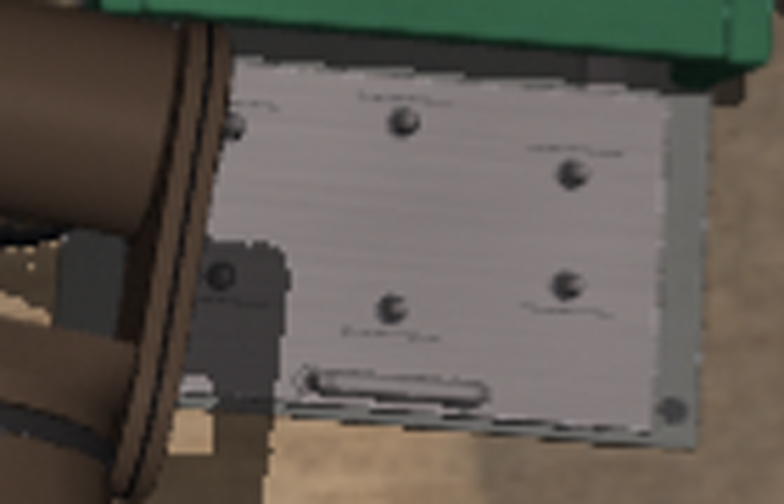

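Two dies are in the case. The one at the middle nest has a round outline (short); the one at y=-92 has holes about 33 px apart (long). The +92 nest is empty. On the bed, the pin pairs have spacings of about 26.6 px on the left (mid), 33 px in the middle (long) and 20 px on the right (short).

```bash
cat > m3.py <<'E'
from h import *
c=cam('top'); im=c['image']; g=cv2.cvtColor(im,cv2.COLOR_RGB2GRAY).astype(float)
def blob(u,v,r=3.2):
    """centroid of darkness near a pixel"""
    for _ in range(6):
        y,x=np.mgrid[int(v)-5:int(v)+7,int(u)-5:int(u)+7]; w=(np.hypot(x-u,y-v)<r)
        bg=np.median(g[y,x]); d=np.clip(bg-8-g[y,x],0,None)*w
        u,v=(d*x).sum()/d.sum(),(d*y).sum()/d.sum()
    return u,v
f=lambda x,y:(365+x/5.6-.5,225+y/5.6-.5)
px=[f(403,122),f(391,308),f(571,174),f(566,286)]
B=[blob(*p) for p in px]; P=onz(c,B,.047)
n=['long','short']
for i in (0,1):
    a,b=P[2*i],P[2*i+1]; d=a-b
    print(n[i],'pins',a[:2].round(4),b[:2].round(4),'mid',((a+b)/2)[:2].round(4),'sp',np.hypot(*d[:2]).round(4),'ang',np.degrees(np.arctan2(d[1],d[0])).round(2))
print('bar',onz(c,[f(398,387)],.078).round(4))
# dies
hsv=cv2.cvtColor(im,cv2.COLOR_RGB2HSV); m=((hsv[:,:,1]>75)&(hsv[:,:,2]>120)).astype(np.uint8)*255
roi=np.zeros_like(m); roi[248:300,258:320]=m[248:300,258:320]; roi=cv2.morphologyEx(roi,cv2.MORPH_CLOSE,np.ones((3,3)))
for k in cv2.findContours(roi,0,2)[0]:
    if cv2.contourArea(k)<150: continue
    b=cv2.boxPoints(cv2.minAreaRect(k)); Q=onz(c,b,.032)[:,:2]; cen=Q.mean(0)
    e=[Q[1]-Q[0],Q[2]-Q[1]]; e.sort(key=lambda v:-np.hypot(*v)); l=e[0]*np.sign(e[0][0])
    loc=rot2(-CY)@(cen-CC)
    print('die',b.mean(0).round(1),'cen',cen.round(4),'size',[np.hypot(*v).round(4) for v in e],'ang',np.degrees(np.arctan2(l[1],l[0])).round(2),'in case',loc.round(4))
fh=lambda x,y:(212+x/4-.5,225+y/4-.5)
for nm,h in (('short',[(244,180),(256,260)]),('long',[(361,126),(378,258)])):
    H=onz(c,[fh(*q) for q in h],.032); d=H[0]-H[1]; print(nm,'holes mid',H.mean(0)[:2].round(4),'sp',np.hypot(*d[:2]).round(4),'ang',np.degrees(np.arctan2(d[1],d[0])).round(2))
E
python3 m3.py
```

```text
long pins [ 0.5319 -0.2377] [ 0.4332 -0.2282] mid [ 0.4825 -0.2329] sp 0.0992 ang -5.51
short pins [ 0.5038 -0.3261] [ 0.445 -0.321] mid [ 0.4744 -0.3236] sp 0.0589 ang -4.95
bar [[ 0.3923 -0.2237  0.078 ]]
die [273.9 279.6] cen [0.4371 0.2458] size [np.float64(0.0827), np.float64(0.049)] ang 8.46 in case [-0.0045  0.0039]
die [304.  272.7] cen [0.4575 0.1563] size [np.float64(0.1227), np.float64(0.0491)] ang 7.04 in case [ 0.0049 -0.0874]
short holes mid [0.4373 0.2456] sp 0.0603 ang 8.97
long holes mid [0.458  0.1566] sp 0.0994 ang 7.36
```

Run:
```python
from h import *
plan([([.4372,.2457,.2],98.7),([.4372,.2457,.065],98.7)]); print(st()['opening'])
```

```text
0.000 -0.001 -0.052   0.392 1.153 0.588
0.000 0.000 0.000   0.000 0.000 0.675
0.7514438946991976
```

Call:
send_rows(moves="0 -0.001 -0.052 0.35 1 0.4 0.44;0 -0.001 -0.052 0.35 1 0.4 0.44;0 -0.001 -0.052 0.35 1 0.4 0.44;0 -0.001 -0.052 0.35 1 0.4 0.44;0 -0.001 -0.052 0.35 1 0.4 0.44;0 -0.001 -0.052 0.35 1 0.4 0.44")

```text
time: 16.68
eef_pos: [0.4401, 0.2136, 0.2383]
tcp_rot: [-0.075, 0.997, -0.0, 0.001]
contact_force: [0.6, 0.2, 0.7]
opening: 0.715
finger_force: 0.0
```

Run:
```python
from h import *
plan([([.4372,.2457,.06],98.7),([.4372,.2457,.036],98.7)],False); print(st()['eef_pos'])
```

```text
-0.000 0.000 -0.000   -0.008 0.161 0.891
-0.000 0.000 -0.000   -0.008 0.161 1.011
[0.44008623 0.21355998 0.23829052]
```

Descend to 60 mm first, then step down until I feel the foam.

Call:
send_rows(moves="0 0 0 -0.008 0.161 0 0.44;0 0 0 -0.008 0.161 0.2 0.44;0 0 0 -0.008 0.161 0.4 0.44;0 0 0 -0.008 0.161 0.6 0.44;0 0 0 -0.008 0.161 0.75 0.44;0 0 0 -0.008 0.161 0.85 0.44;0 0 0 -0.008 0.161 0.89 0.44;0 0 0 -0.008 0.161 0.89 0.44")

```text
time: 17.68
eef_pos: [0.4374, 0.2452, 0.0604]
tcp_rot: [-0.075, 0.997, 0.0, 0.001]
contact_force: [0.3, -0.0, 0.8]
opening: 0.722
finger_force: 0.0
```

Call:
send_rows(moves="0 0 0 0 0 0.03 0.44;0 0 0 0 0 0.05 0.44;0 0 0 0 0 0.05 0.44")

```text
time: 18.05
eef_pos: [0.4366, 0.2457, 0.05]
tcp_rot: [-0.075, 0.997, 0.0, 0.001]
contact_force: [0.3, -0.4, -0.2]
opening: 0.721
finger_force: 0.0
```

Call:
send_rows(moves="0 0 0 0 0 0.015 0.44;0 0 0 0 0 0.03 0.44;0 0 0 0 0 0.03 0.44")

```text
time: 18.42
eef_pos: [0.4365, 0.2457, 0.0437]
tcp_rot: [-0.075, 0.997, 0.0, 0.0]
contact_force: [-0.2, -0.5, -0.4]
opening: 0.722
finger_force: 0.0
```

Call:
send_rows(moves="0 0 0 0 0 0.015 0.44;0 0 0 0 0 0.025 0.44;0 0 0 0 0 0.025 0.44")

```text
time: 18.8
eef_pos: [0.4366, 0.2457, 0.0388]
tcp_rot: [-0.075, 0.997, 0.0, 0.0]
contact_force: [0.1, -0.1, 0.1]
opening: 0.718
finger_force: 0.0
```

Call:
send_rows(moves="0 0 0 0 0 0.01 0.44;0 0 0 0 0 0.015 0.44;0 0 0 0 0 0.015 0.44")

```text
time: 19.18
eef_pos: [0.4367, 0.2457, 0.036]
tcp_rot: [-0.075, 0.997, 0.0, 0.001]
contact_force: [-0.4, -0.2, -0.6]
opening: 0.722
finger_force: 0.0
```

Call:
send_rows(moves="0 0 0 0 0 0.01 0.44;0 0 0 0 0 0.015 0.44;0 0 0 0 0 0.015 0.44")

```text
time: 19.55
eef_pos: [0.4367, 0.2457, 0.0329]
tcp_rot: [-0.075, 0.997, 0.0, 0.001]
contact_force: [0.8, -0.3, -0.7]
opening: 0.724
finger_force: 0.0
```

Call:
send_rows(moves="0 0 0 0 0 0.005 0.44;0 0 0 0 0 0.01 0.44;0 0 0 0 0 0.01 0.44")

```text
time: 19.92
eef_pos: [0.4367, 0.2457, 0.031]
tcp_rot: [-0.075, 0.997, 0.0, 0.001]
contact_force: [-0.3, 0.1, -0.5]
opening: 0.72
finger_force: 0.0
```

Call:
send_rows(moves="0 0 0 0 0 0 -1;0 0 0 0 0 0 -1;0 0 0 0 0 0 -1;0 0 0 0 0 0 -1;0 0 0 0 0 0 -1;0 0 0 0 0 0 -1", newtons=70)

```text
time: 20.68
eef_pos: [0.4372, 0.2459, 0.0316]
tcp_rot: [-0.075, 0.997, 0.0, 0.001]
contact_force: [-1.0, 0.7, 5.1]
opening: 0.565
finger_force: 73.4
```

Call:
send_rows(moves="0 0 0 0 0 -0.02 -1;0 0 0 0 0 -0.06 -1;0 0 0 0 0 -0.15 -1;0 0 0 0 0 -0.3 -1;0 0 0 0 0 -0.45 -1;0 0 0 0 0 -0.6 -1;0 0 0 0 0 -0.7 -1;0 0 0 0 0 -0.7 -1")

```text
time: 21.68
eef_pos: [0.4379, 0.2461, 0.174]
tcp_rot: [-0.075, 0.997, 0.001, 0.004]
contact_force: [-0.1, -0.5, -3.0]
opening: 0.563
finger_force: 72.7
```

Run:
```python
from h import *
plan([([.5,.1,.17],90),([.5,-.1,.17],85),([.4743,-.324,.17],84.9)]); s=st(); print(s['eef_pos'],s['contact_force'],s['finger_force'])
```

```text
0.000 0.001 0.024   -0.197 -0.769 0.020
0.000 0.000 0.014   -0.000 -1.000 0.000
0.000 0.000 0.000   0.030 -1.127 0.000
[0.43789236 0.24610906 0.17398882] [-0.1355312  -0.54284636 -3.00205006] 72.73196697235107
```

Call:
send_rows(moves="0 0.001 0.024 -0.2 -0.77 0.02 -1;0 0.001 0.024 -0.2 -0.77 0.02 -1;0 0.001 0.024 -0.2 -0.77 0.02 -1;0 0.001 0.024 -0.2 -0.77 0.02 -1;0 0.001 0.024 -0.2 -0.77 0.02 -1")

```text
time: 22.3
eef_pos: [0.4985, 0.0997, 0.1662]
tcp_rot: [0.0, 1.0, 0.0, -0.003]
contact_force: [0.0, 0.5, -1.8]
opening: 0.56
finger_force: 73.0
```

Call:
send_rows(moves="0 0 0.014 0 -1 0 -1;0 0 0.014 0 -1 0 -1;0 0 0.014 0 -1 0 -1;0 0 0.014 0 -1 0 -1;0 0 0.014 0 -1 0 -1")

```text
time: 22.92
eef_pos: [0.499, -0.0999, 0.1667]
tcp_rot: [0.044, 0.999, 0.0, -0.003]
contact_force: [-0.2, 0.3, -1.8]
opening: 0.564
finger_force: 73.3
```

Call:
send_rows(moves="0 0 0 0.03 -1 0 -1;0 0 0 0.03 -1 0 -1;0 0 0 0.03 -1 0 -1;0 0 0 0.03 -1 0 -1;0 0 0 0.03 -1 0 -1;0 0 0 0.03 -1 0 -1")

```text
time: 23.68
eef_pos: [0.4762, -0.2968, 0.1667]
tcp_rot: [0.043, 0.999, 0.001, -0.003]
contact_force: [-0.4, 0.6, -1.4]
opening: 0.565
finger_force: 73.5
```

Run:
```python
from h import *
plan([([.4743,-.324,.17],84.9),([.4743,-.324,.1],84.9)],False); s=st(); print(s['eef_pos'],s['contact_force'],s['finger_force'])
```

```text
0.000 -0.001 0.001   -0.002 -0.136 -0.017
0.000 -0.001 0.001   -0.004 -0.137 0.333
[ 0.47617801 -0.29676721  0.16672037] [-0.43524841  0.57200045 -1.42126241] 73.52523565292358
```

Call:
send_rows(moves="0 -0.001 0.001 -0.003 -0.137 0 -1;0 -0.001 0.001 -0.003 -0.137 0.15 -1;0 -0.001 0.001 -0.003 -0.137 0.3 -1;0 -0.001 0.001 -0.003 -0.137 0.4 -1;0 -0.001 0.001 -0.003 -0.137 0.42 -1;0 -0.001 0.001 -0.003 -0.137 0.42 -1")

```text
time: 24.42
eef_pos: [0.4741, -0.3264, 0.0838]
tcp_rot: [0.047, 0.999, -0.0, 0.001]
contact_force: [0.5, -0.5, -1.0]
opening: 0.563
finger_force: 73.5
```

Run:
```python
from h import *
plan([([.4743,-.324,.072],84.9),([.4743,-.324,.0536],84.9)],False); s=st(); print(s['eef_pos'],s['contact_force'],s['finger_force'])
r=lambda a,w,h:cv2.resize(a,(w,h),interpolation=cv2.INTER_CUBIC)
t=cam('top')['image'];d=cam('side')['image']
cv2.imwrite('pics/c5.png',np.hstack([r(t[225:325,390:500],440,400),r(d[170:270,310:400],360,400)])[:,:,::-1])
```

```text
-0.000 0.000 -0.001   0.000 0.012 0.059
-0.000 0.000 -0.001   0.001 0.012 0.151
[ 0.4741216  -0.32640766  0.08377319] [ 0.47245022 -0.47844976 -1.03803166] 73.50448608398438
```

View pics/c5.png

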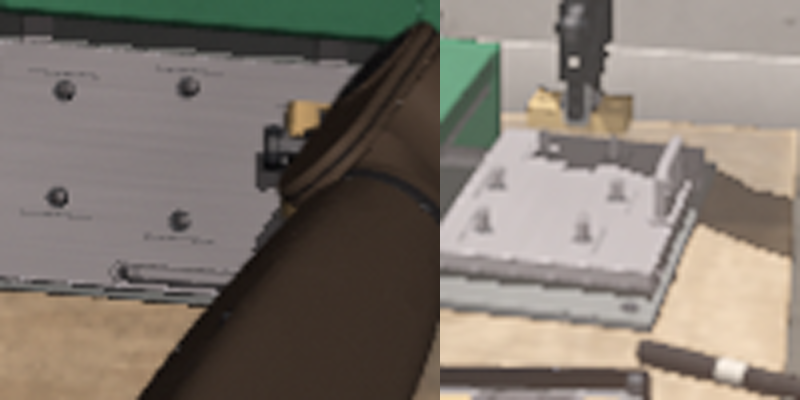

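The side view shows the short die held level over its two pins, centred along x. Lowering with a force check.

Call:
send_rows(moves="0 0 -0.001 0 0.012 0 -1;0 0 -0.001 0 0.012 0.03 -1;0 0 -0.001 0 0.012 0.06 -1;0 0 -0.001 0 0.012 0.06 -1")

```text
time: 25.02
eef_pos: [0.474, -0.3248, 0.071]
tcp_rot: [0.044, 0.999, -0.001, 0.001]
contact_force: [0.8, -0.9, -1.8]
opening: 0.566
finger_force: 73.6
```

Call:
send_rows(moves="0 0 0 0 0 0.01 -1;0 0 0 0 0 0.02 -1;0 0 0 0 0 0.03 -1;0 0 0 0 0 0.03 -1")

```text
time: 25.52
eef_pos: [0.4748, -0.3256, 0.0659]
tcp_rot: [0.044, 0.999, -0.002, 0.002]
contact_force: [2.6, -4.8, -0.3]
opening: 0.564
finger_force: 73.7
```

Call:
send_rows(moves="0 0 0 -0.004 -0.007 0 -1;0 0 0 -0.004 -0.007 0.01 -1;0 0 0 -0.004 -0.007 0.02 -1;0 0 0 -0.004 -0.007 0.03 -1;0 0 0 -0.004 -0.007 0.03 -1")

```text
time: 26.15
eef_pos: [0.4748, -0.326, 0.0592]
tcp_rot: [0.044, 0.999, -0.001, 0.001]
contact_force: [3.4, -4.7, -1.8]
opening: 0.565
finger_force: 73.7
```

Call:
send_rows(moves="0 0 0 -0.004 -0.006 0.01 -1;0 0 0 -0.004 -0.006 0.02 -1;0 0 0 -0.004 -0.006 0.03 -1;0 0 0 -0.004 -0.006 0.035 -1;0 0 0 -0.004 -0.006 0.035 -1")

```text
time: 26.78
eef_pos: [0.475, -0.3264, 0.0535]
tcp_rot: [0.044, 0.999, 0.001, -0.0]
contact_force: [-0.9, 2.8, 9.1]
opening: 0.566
finger_force: 74.8
```

Call:
send_rows(moves="0 0 0 0 0 0 0.2;0 0 0 0 0 0 0.44;0 0 0 0 0 0 0.44;0 0 0 0 0 -0.05 0.44;0 0 0 0 0 -0.2 0.44;0 0 0 0 0 -0.4 0.44;0 0 0 0 0 -0.6 0.44;0 0 0 0 0 -0.6 0.44")

```text
time: 27.78
eef_pos: [0.477, -0.3288, 0.1775]
tcp_rot: [0.044, 0.999, -0.003, 0.004]
contact_force: [0.9, 0.3, -0.8]
opening: 0.718
finger_force: 0.0
```

Call:
send_rows(moves="0 0 0 -0.1 1 0 0.44;0 0 0 -0.1 1 0 0.44;0 0 0 -0.1 1 0 0.44;0 0 0 -0.1 1 0 0.44;0 0 0 -0.1 1 0 0.44")

```text
time: 28.4
eef_pos: [0.5122, -0.1288, 0.1716]
tcp_rot: [0.043, 0.999, -0.0, 0.0]
contact_force: [0.6, 0.9, 0.0]
opening: 0.719
finger_force: 0.0
```

Call:
send_rows(moves="0 0 -0.014 0 0.7 -0.2 0.44;0 0 -0.014 0 0.7 -0.2 0.44;0 0 -0.014 0 0.7 -0.2 0.44;0 0 -0.014 0 0.7 -0.2 0.44")

```text
time: 28.9
eef_pos: [0.5252, 0.0095, 0.2125]
tcp_rot: [-0.0, 1.0, -0.001, 0.001]
contact_force: [0.7, -0.5, -0.3]
opening: 0.719
finger_force: 0.0
```

Run:
```python
from h import *
plan([([.458,.1565,.2],97.2),([.458,.1565,.031],97.2)],False); s=st(); print(s['eef_pos'],s['contact_force'],s['finger_force'])
r=lambda a,w,h:cv2.resize(a,(w,h),interpolation=cv2.INTER_CUBIC)
t=cam('top')['image'];d=cam('side')['image']
cv2.imwrite('pics/c6.png',np.hstack([r(t[225:325,210:500],780,270)]+[])[:,:,::-1])
cv2.imwrite('pics/c6.png',np.vstack([r(t[225:315,210:500],780,242),r(d[170:340,260:400],780,947)[:350] if 0 else cv2.copyMakeBorder(r(d[170:340,260:400],288,350),0,0,0,492,0)])[:,:,::-1])
```

```text
-0.000 0.000 -0.020   0.336 0.735 0.061
-0.000 0.000 -0.020   0.338 0.737 0.906
[0.52523744 0.00946611 0.21250403] [ 0.68657653 -0.50631171 -0.28779171] 0.0
```

View pics/c6.png

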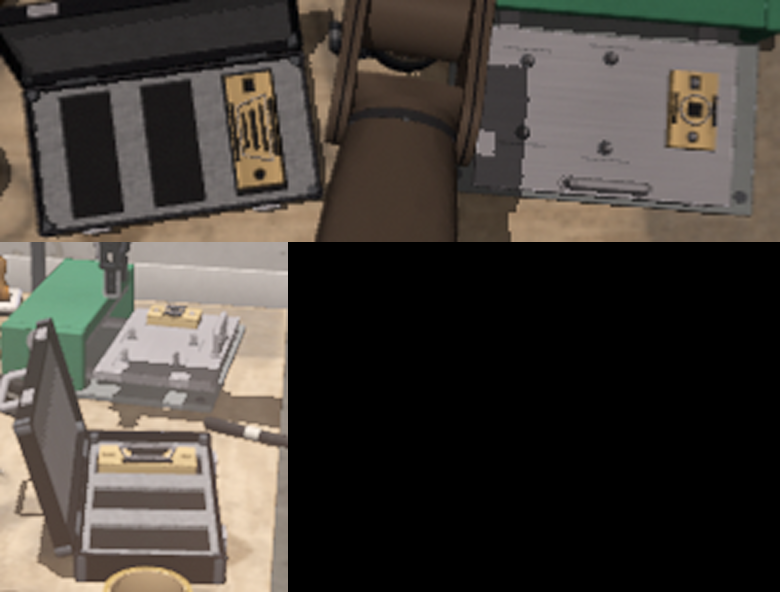

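The short die sits on its pins, with both pin tops visible in its holes. The long die is still in its nest. Fetching it.

Call:
send_rows(moves="0 0 -0.02 0.337 0.736 0.06 0.44;0 0 -0.02 0.337 0.736 0.06 0.44;0 0 -0.02 0.337 0.736 0.06 0.44;0 0 -0.02 0.337 0.736 0.06 0.44;0 0 -0.02 0.337 0.736 0.25 0.44;0 0 -0.02 0.337 0.736 0.45 0.44;0 0 -0.02 0.337 0.736 0.6 0.44;0 0 -0.02 0.337 0.736 0.72 0.44;0 0 -0.02 0.337 0.736 0.8 0.44;0 0 -0.02 0.337 0.736 0.8 0.44")

```text
time: 30.25
eef_pos: [0.4572, 0.1558, 0.0507]
tcp_rot: [-0.062, 0.998, -0.001, -0.001]
contact_force: [-0.2, 0.4, 0.0]
opening: 0.72
finger_force: 0.0
```

Run:
```python
from h import *
plan([([.458,.1565,.031],97.2)],False); s=st(); print(s['eef_pos'],s['contact_force'],s['finger_force'])
```

```text
-0.000 -0.000 -0.000   -0.005 0.003 0.099
[0.45718432 0.15583496 0.05070589] [-0.1924103   0.37838834  0.02947343] 0.0
```

Call:
send_rows(moves="0 0 0 -0.005 0.003 0.03 0.44;0 0 0 -0.005 0.003 0.06 0.44;0 0 0 -0.005 0.003 0.08 0.44;0 0 0 -0.005 0.003 0.098 0.44;0 0 0 -0.005 0.003 0.098 0.44")

```text
time: 30.88
eef_pos: [0.4582, 0.1579, 0.0321]
tcp_rot: [-0.063, 0.998, -0.0, 0.0]
contact_force: [-0.4, 0.7, -0.0]
opening: 0.723
finger_force: 0.0
```

Call:
send_rows(moves="0 0 0 0 0 0 -1;0 0 0 0 0 0 -1;0 0 0 0 0 0 -1;0 0 0 0 0 0 -1;0 0 0 0 0 0 -1;0 0 0 0 0 0 -1", newtons=70)

```text
time: 31.62
eef_pos: [0.459, 0.158, 0.0329]
tcp_rot: [-0.063, 0.998, -0.0, 0.001]
contact_force: [-0.4, 0.1, 5.2]
opening: 0.562
finger_force: 73.1
```

Call:
send_rows(moves="0 0 0 0 0 -0.02 -1;0 0 0 0 0 -0.06 -1;0 0 0 0 0 -0.15 -1;0 0 0 0 0 -0.3 -1;0 0 0 0 0 -0.45 -1;0 0 0 0 0 -0.6 -1;0 0 0 0 0 -0.7 -1;0 0 0 0 0 -0.7 -1")

```text
time: 32.62
eef_pos: [0.4592, 0.1581, 0.174]
tcp_rot: [-0.063, 0.998, -0.0, 0.003]
contact_force: [0.1, 1.1, -1.7]
opening: 0.558
finger_force: 72.6
```

Run:
```python
from h import *
plan([([.49,-.03,.17],88),([.4832,-.2348,.17],84.9)]); s=st(); print(s['eef_pos'],s['contact_force'],s['finger_force'])
```

```text
-0.000 0.001 0.026   -0.035 -0.952 0.021
0.000 0.000 0.009   -0.002 -1.025 0.000
[0.45918388 0.1580768  0.17399627] [ 0.10381373  1.10847934 -1.69995268] 72.59111166000366
```

Call:
send_rows(moves="0 0.001 0.026 -0.035 -0.95 0.02 -1;0 0.001 0.026 -0.035 -0.95 0.02 -1;0 0.001 0.026 -0.035 -0.95 0.02 -1;0 0.001 0.026 -0.035 -0.95 0.02 -1;0 0.001 0.026 -0.035 -0.95 0.02 -1")

```text
time: 33.25
eef_pos: [0.4881, -0.0295, 0.167]
tcp_rot: [0.02, 1.0, 0.0, -0.004]
contact_force: [-0.1, 0.4, -2.2]
opening: 0.561
finger_force: 73.0
```

Call:
send_rows(moves="0 0 0.009 0 -1 0 -1;0 0 0.009 0 -1 0 -1;0 0 0.009 0 -1 0 -1;0 0 0.009 0 -1 0 -1;0 0 0.009 0 -1 0 -1;0 0 0.009 0 -1 0 -1")

```text
time: 34.0
eef_pos: [0.4815, -0.2272, 0.168]
tcp_rot: [0.046, 0.999, 0.0, -0.003]
contact_force: [-0.1, 0.9, -2.3]
opening: 0.557
finger_force: 73.3
```

Run:
```python
from h import *
plan([([.4842,-.2348,.085],84.9)],False); s=st(); print(s['eef_pos'],s['contact_force'],s['finger_force'])
```

```text
0.000 -0.001 -0.000   -0.019 -0.036 0.415
[ 0.48153038 -0.22724796  0.16803125] [-0.10345453  0.8760597  -2.34389589] 73.3328640460968
```

Call:
send_rows(moves="0 -0.001 0 -0.019 -0.036 0 -1;0 -0.001 0 -0.019 -0.036 0.15 -1;0 -0.001 0 -0.019 -0.036 0.3 -1;0 -0.001 0 -0.019 -0.036 0.4 -1;0 -0.001 0 -0.019 -0.036 0.415 -1;0 -0.001 0 -0.019 -0.036 0.415 -1")

```text
time: 34.75
eef_pos: [0.4848, -0.2371, 0.0863]
tcp_rot: [0.047, 0.999, -0.001, 0.001]
contact_force: [-0.8, -0.6, -1.1]
opening: 0.56
finger_force: 73.3
```

Run:
```python
from h import *
plan([([.4842,-.2348,.07],84.9),([.4842,-.2348,.0549],84.9)],False); s=st(); print(s['eef_pos'],s['contact_force'],s['finger_force'])
```

```text
-0.000 0.000 -0.001   0.004 0.011 0.081
-0.000 0.000 -0.001   0.004 0.012 0.157
[ 0.48480385 -0.23713057  0.08627331] [-0.82771575 -0.5648126  -1.08199916] 73.29145789146423
```

Call:
send_rows(moves="0 0 -0.001 0.004 0.011 0 -1;0 0 -0.001 0.004 0.011 0.03 -1;0 0 -0.001 0.004 0.011 0.06 -1;0 0 -0.001 0.004 0.011 0.06 -1")

```text
time: 35.25
eef_pos: [0.4832, -0.2346, 0.0729]
tcp_rot: [0.044, 0.999, -0.0, 0.0]
contact_force: [-0.2, 0.7, -1.5]
opening: 0.562
finger_force: 73.3
```

Call:
send_rows(moves="0 0 0 0 0 0.01 -1;0 0 0 0 0 0.02 -1;0 0 0 0 0 0.03 -1;0 0 0 0 0 0.03 -1")

```text
time: 35.75
eef_pos: [0.4842, -0.2352, 0.0679]
tcp_rot: [0.044, 0.999, -0.001, 0.001]
contact_force: [1.6, -1.6, -2.0]
opening: 0.566
finger_force: 73.4
```

Call:
send_rows(moves="0 0 0 -0.003 -0.003 0.01 -1;0 0 0 -0.003 -0.003 0.02 -1;0 0 0 -0.003 -0.003 0.03 -1;0 0 0 -0.003 -0.003 0.04 -1;0 0 0 -0.003 -0.003 0.04 -1")

```text
time: 36.38
eef_pos: [0.4843, -0.2356, 0.0595]
tcp_rot: [0.044, 0.999, -0.001, 0.001]
contact_force: [1.9, -0.4, -1.6]
opening: 0.56
finger_force: 73.4
```

Call:
send_rows(moves="0 0 0 0 -0.002 0.01 -1;0 0 0 0 -0.002 0.02 -1;0 0 0 0 -0.002 0.03 -1;0 0 0 0 -0.002 0.035 -1;0 0 0 0 -0.002 0.035 -1")

```text
time: 37.0
eef_pos: [0.4851, -0.2361, 0.0549]
tcp_rot: [0.044, 0.999, -0.0, 0.001]
contact_force: [-0.5, 4.2, 8.7]
opening: 0.56
finger_force: 74.7
```

Call:
send_rows(moves="0 0 0 0 0 0 0.2;0 0 0 0 0 0 0.44;0 0 0 0 0 0 0.44;0 0 0 0 0 -0.05 0.44;0 0 0 0 0 -0.2 0.44;0 0 0 0 0 -0.4 0.44;0 0 0 0 0 -0.6 0.44;0 0 0 0 0 -0.8 0.44;0 0 0 0 0 -0.8 0.44")

```text
time: 38.12
eef_pos: [0.4859, -0.2372, 0.2179]
tcp_rot: [0.044, 0.999, -0.003, 0.005]
contact_force: [-0.0, 0.3, 0.0]
opening: 0.721
finger_force: 0.0
```

Call:
send_rows(moves="0 0 0.05 0 1 -0.3 0;0 0 0.1 0 1 -0.3 0;0 0 0.1 0 1 -0.3 0;0 0 0.1 0 1 -0.3 0;0 0 0.1 0 1 -0.3 0;0 0 0.1 0 1 -0.3 0")

```text
time: 38.88
eef_pos: [0.501, -0.0368, 0.2713]
tcp_rot: [0.35, 0.937, -0.001, 0.0]
contact_force: [-0.3, -0.6, 0.5]
opening: 0.499
finger_force: 0.0
```

Run:
```python
from h import *
s=st(); print(s['eef_pos'])
r=lambda a,w,h:cv2.resize(a,(w,h),interpolation=cv2.INTER_CUBIC)
t=cam('top')['image'];d=cam('side')['image']
cv2.imwrite('pics/c7.png',np.hstack([r(t[225:315,365:505],560,360),r(d[180:340,275:385],240,360)])[:,:,::-1])
PO=np.array([.4841,-.2361]); p=PO+rot2(-5.1)@[-.092,0]; print(p)
plan([(np.r_[p,.25],-5.1),(np.r_[p,.075],-5.1)])
```

```text
[ 0.50095341 -0.03684144  0.27130786]
[ 0.39246422 -0.22792172]
-0.000 0.000 0.150   -0.217 -1.075 0.108
0.000 0.000 0.000   0.000 0.000 0.875
```

View pics/c7.png

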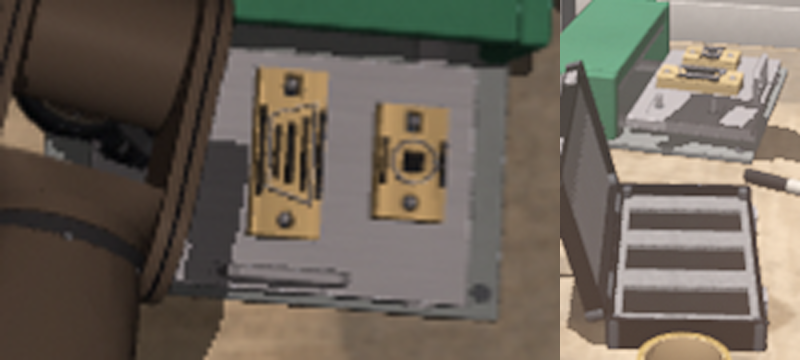

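Both dies are seated with their pins showing in the holes, and the case is empty. Next, push the bed home by its handle.

Call:
send_rows(moves="0 0 0.03 -0.05 -0.25 0.1 -0.5;0 0 0.06 -0.1 -0.5 0.1 -0.5;0 0 0.09 -0.15 -0.75 0.1 -0.5;0 0 0.12 -0.2 -1 0.1 -0.5;0 0 0.15 -0.22 -1 0.1 -0.5;0 0 0.15 -0.22 -1 0.1 -0.5;0 0 0.15 -0.22 -1 0.1 -0.5")

```text
time: 39.85
eef_pos: [0.4031, -0.2163, 0.2521]
tcp_rot: [0.737, 0.676, 0.0, 0.001]
contact_force: [0.4, 0.1, 0.3]
opening: 0.254
finger_force: 0.0
```

Run:
```python
from h import *
p=[.3920,-.2279]
plan([(np.r_[p,.25],-5.1),(np.r_[p,.075],-5.1)],False);print(st()['eef_pos'],st()['opening'])
```

```text
0.000 0.000 0.001   -0.063 -0.050 0.011
0.000 0.000 0.001   -0.062 -0.051 0.886
[ 0.40311367 -0.21626275  0.25211043] 0.2536464313486895
```

Call:
send_rows(moves="0 0 0.001 -0.062 -0.05 0 -0.5;0 0 0.001 -0.062 -0.05 0 -0.5;0 0 0.001 -0.062 -0.05 0.2 -0.5;0 0 0.001 -0.062 -0.05 0.4 -0.5;0 0 0.001 -0.062 -0.05 0.55 -0.5;0 0 0.001 -0.062 -0.05 0.65 -0.5;0 0 0.001 -0.062 -0.05 0.7 -0.5;0 0 0.001 -0.062 -0.05 0.7 -0.5")

```text
time: 40.85
eef_pos: [0.3924, -0.2277, 0.1122]
tcp_rot: [0.739, 0.673, 0.0, 0.001]
contact_force: [0.6, 0.3, 0.4]
opening: 0.249
finger_force: 0.0
```

Call:
send_rows(moves="0 0 0 0 0 0.06 -0.5;0 0 0 0 0 0.12 -0.5;0 0 0 0 0 0.18 -0.5;0 0 0 0 0 0.18 -0.5")

```text
time: 41.35
eef_pos: [0.3918, -0.2272, 0.0751]
tcp_rot: [0.74, 0.673, -0.0, -0.001]
contact_force: [0.2, -0.2, 0.0]
opening: 0.249
finger_force: 0.0
```

Call:
send_rows(moves="0 0 0 0 0 0 -1;0 0 0 0 0 0 -1;0 0 0 0 0 0 -1;0 0 0 0 0 0 -1;0 0 0 0 0 0 -1", newtons=40)

```text
time: 41.98
eef_pos: [0.3934, -0.228, 0.0764]
tcp_rot: [0.74, 0.673, 0.001, 0.002]
contact_force: [6.3, -0.6, -6.8]
opening: 0.097
finger_force: 38.8
```

Call:
send_rows(moves="0 0 0 0 0.04 0 -1;0 0 0 0 0.1 0 -1;0 0 0 0 0.17 0 -1;0 0 0 0 0.24 0 -1;0 0 0 0 0.31 0 -1;0 0 0 0 0.38 0 -1;0 0 0 0 0.45 0 -1;0 0 0 0 0.52 0 -1;0 0 0 0 0.59 0 -1;0 0 0 0 0.65 0 -1;0 0 0 0 0.69 0 -1;0 0 0 0 0.7 0 -1")

```text
time: 43.48
eef_pos: [0.5329, -0.2401, 0.0764]
tcp_rot: [0.74, 0.673, 0.001, 0.0]
contact_force: [-4.7, 4.6, 0.9]
opening: 0.099
finger_force: 39.9
```

Call:
send_rows(moves="0 0 0 0 0.01 0 -1;0 0 0 0 0.02 0 -1;0 0 0 0 0.03 0 -1;0 0 0 0 0.03 0 -1")

```text
time: 43.98
eef_pos: [0.5331, -0.2401, 0.0763]
tcp_rot: [0.739, 0.674, -0.004, -0.007]
contact_force: [-19.2, 5.8, 13.1]
opening: 0.102
finger_force: 41.2
```

Call:
send_rows(moves="0 0 0 0 -0.015 0 -1;0 0 0 0 -0.02 0 -0.5;0 0 0 0 -0.02 0 -0.5;0 0 0 0 -0.02 0 -0.5;0 0 0 0 -0.02 -0.1 -0.5;0 0 0 0 -0.02 -0.3 -0.5;0 0 0 0 -0.02 -0.6 -0.5;0 0 0 0 -0.02 -0.95 -0.5;0 0 0 0 -0.02 -0.95 -0.5")

```text
time: 45.1
eef_pos: [0.5364, -0.2427, 0.276]
tcp_rot: [0.74, 0.673, 0.002, 0.008]
contact_force: [0.4, 0.3, 1.1]
opening: 0.25
finger_force: 0.0
```

Run:
```python
from h import *
c=cam('top','t8.png')
s=st(); print(s['eef_pos'])
# lid bar at stop 1.85, hinge from grip
u=np.r_[rot2(CY)@[1,0],0]; L,h=.142,.056
hinge=np.array([.5255,.2555,.036])
for th in (1.85,):
    b=hinge-(L*np.cos(th)-h*np.sin(th))*u+[0,0,L*np.sin(th)+h*np.cos(th)]
    q=down(CY,.3*np.degrees(th)); print('bar',b.round(4))
    P=b-q.apply([0,0,-.0]); A=P-q.apply([0,0,.14]); print(P.round(3),A.round(3))
plan([([.5,.05,.36],0),([.62,.2,.36],5),(A,CY,.3*np.degrees(1.85)),(P,CY,.3*np.degrees(1.85))])
```

```text
[ 0.53555597 -0.2422035   0.2735627 ]
bar [0.6178 0.2668 0.1571]
[0.618 0.267 0.157] [0.691 0.276 0.276]
0.002 0.001 -0.015   1.435 -0.309 -0.445
0.000 0.000 -0.014   0.750 0.600 0.000
0.088 -0.002 -0.005   0.347 0.387 0.420
0.000 0.000 0.000   0.000 0.000 0.700
```

View pics/t8.png

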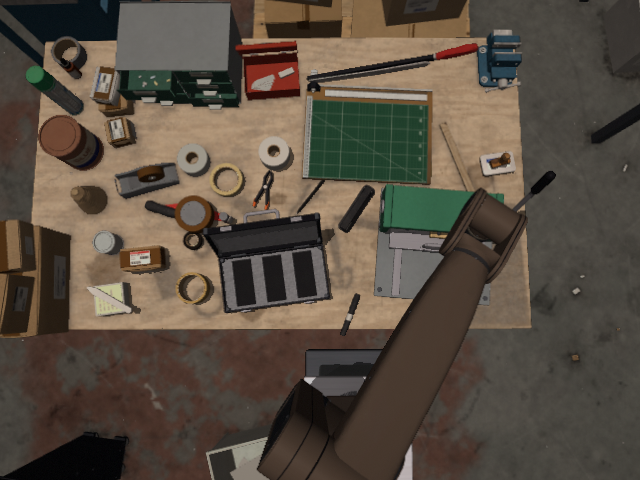

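The bed is home and the lid stands open, with its bar at about (262,214). The gripper approaches it from behind.

Call:
send_rows(moves="0.002 0.001 -0.015 0.3 0 -0.2 -0.3;0.002 0.001 -0.015 0.6 -0.15 -0.4 -0.3;0.002 0.001 -0.015 0.9 -0.25 -0.445 -0.3;0.002 0.001 -0.015 1 -0.25 -0.445 -0.3;0.002 0.001 -0.015 1 -0.25 -0.445 -0.3")

```text
time: 45.78
eef_pos: [0.502, -0.0347, 0.3555]
tcp_rot: [0.706, 0.709, -0.002, -0.006]
contact_force: [0.0, -0.3, -1.1]
opening: 0.353
finger_force: 0.0
```

Call:
send_rows(moves="0 0 -0.014 0.95 0.3 0 -0.3;0 0 -0.014 0.95 0.3 0 -0.3;0 0 -0.014 0.95 0.3 0 -0.3;0 0 -0.014 0.95 0.3 0 -0.3;0 0 -0.014 0.95 0.3 0 -0.3")

```text
time: 46.4
eef_pos: [0.5626, 0.1525, 0.3543]
tcp_rot: [0.675, 0.738, -0.003, -0.006]
contact_force: [-0.1, -0.2, 0.4]
opening: 0.351
finger_force: 0.0
```

```bash
cat > ap.py <<'E'
from h import *
c=cam('top'); print(onz(c,[(246,217),(279,211)],.157).round(4).tolist())
P=np.array([.6178,.2668,.1571]); q=down(CY,.3*np.degrees(1.85)); A=P-q.apply([0,0,.14])
print(st()['eef_pos'],st()['opening']); plan([(A,CY,.3*np.degrees(1.85)),(P,CY,.3*np.degrees(1.85))])
E
python3 ap.py
```

```text
[[0.6033, 0.3115, 0.157], [0.6197, 0.2203, 0.157]]
[0.56257152 0.15171171 0.3546686 ] 0.3488623019174625
0.086 -0.002 -0.005   0.560 0.699 0.387
0.000 0.000 0.000   0.000 -0.000 0.700
```

Call:
send_rows(moves="0.03 0 0 0.28 0.35 0.1 -0.3;0.086 -0.002 -0.005 0.56 0.69 0.38 -0.3;0.086 -0.002 -0.005 0.56 0.69 0.38 -0.3;0.086 -0.002 -0.005 0.56 0.69 0.38 -0.3;0.086 -0.002 -0.005 0.56 0.69 0.38 -0.3;0.086 -0.002 -0.005 0.56 0.69 0.38 -0.3")

```text
time: 47.2
eef_pos: [0.6897, 0.2756, 0.288]
tcp_rot: [0.639, 0.722, -0.198, -0.178]
contact_force: [0.6, 0.9, 1.8]
opening: 0.347
finger_force: 0.0
```

```bash
cat > ap.py <<'E'
from h import *
c=cam('top'); im=c['image']
P=np.array([.615,.2665,.157]); q=down(CY,.3*np.degrees(1.85))
print(st()['eef_pos'],st()['opening']); plan([(P,CY,.3*np.degrees(1.85))])
E
python3 ap.py
```

```text
[0.68953296 0.27576873 0.28896922] 0.3508577019034155
0.003 -0.001 0.000   -0.004 0.015 0.759
```

Call:
send_rows(moves="0.003 0 0 0 0.015 0.15 -0.3;0.003 0 0 0 0.015 0.3 -0.3;0.003 0 0 0 0.015 0.45 -0.3;0.003 0 0 0 0.015 0.55 -0.3;0.003 0 0 0 0.015 0.62 -0.3;0.003 0 0 0 0.015 0.62 -0.3")

```text
time: 48.0
eef_pos: [0.6271, 0.2695, 0.175]
tcp_rot: [0.636, 0.719, -0.208, -0.186]
contact_force: [0.2, -0.6, -0.0]
opening: 0.346
finger_force: 0.0
```

Call:
send_rows(moves="0 0 0 0 0 0.04 -0.3;0 0 0 0 0 0.08 -0.3;0 0 0 0 0 0.12 -0.3;0 0 0 0 0 0.14 -0.3;0 0 0 0 0 0.14 -0.3")

```text
time: 48.62
eef_pos: [0.6121, 0.2681, 0.1476]
tcp_rot: [0.636, 0.719, -0.21, -0.188]
contact_force: [0.5, -0.7, 0.5]
opening: 0.352
finger_force: 0.0
```

Call:
send_rows(moves="0 0 0 0 0 0 -1;0 0 0 0 0 0 -1;0 0 0 0 0 0 -1;0 0 0 0 0 0 -1;0 0 0 0 0 0 -1;0 0 0 0 0 0 -1", newtons=25)

```text
time: 49.38
eef_pos: [0.6127, 0.2681, 0.1485]
tcp_rot: [0.636, 0.719, -0.209, -0.187]
contact_force: [1.5, 0.1, 0.4]
opening: 0.106
finger_force: 24.4
```

```bash
python3 lid.py 1.85 1.75,1.65,1.55,1.45,1.35,1.25,1.15,1.05,.95,.85,.75,.65 .3; grep -c . lid.py
```

```text
hinge [0.5231 0.2571 0.0317] [0.5239 0.2526 0.036 ] tilt0 [ 0.568  0.003 -0.   ]
-0.007 -0.001 0.000   -0.000 -0.075 -0.003    [0.6   0.267 0.157]
-0.012 -0.001 0.000   0.000 -0.151 0.002    [0.587 0.265 0.164]
-0.016 -0.001 0.000   0.000 -0.225 0.014    [0.574 0.263 0.17 ]
-0.021 -0.001 0.000   0.000 -0.298 0.034    [0.559 0.262 0.175]
-0.026 -0.001 0.000   0.000 -0.369 0.061    [0.545 0.26  0.178]
-0.031 -0.001 0.000   0.000 -0.436 0.095    [0.53  0.258 0.179]
-0.036 -0.001 0.000   -0.000 -0.500 0.136    [0.515 0.256 0.179]
-0.040 -0.001 0.000   -0.000 -0.559 0.183    [0.5   0.254 0.178]
-0.045 -0.001 0.000   -0.000 -0.614 0.235    [0.485 0.252 0.175]
-0.050 -0.001 0.000   -0.000 -0.662 0.293    [0.471 0.251 0.17 ]
-0.055 -0.001 0.000   -0.001 -0.705 0.355    [0.457 0.249 0.165]
-0.059 -0.001 0.000   -0.001 -0.742 0.422    [0.444 0.247 0.157]
14
```

Call:
send_rows(moves="-0.007 0 0 0 -0.075 -0.003 -1;-0.012 0 0 0 -0.151 0.002 -1;-0.016 0 0 0 -0.225 0.014 -1;-0.021 0 0 0 -0.298 0.034 -1;-0.026 0 0 0 -0.369 0.061 -1;-0.031 0 0 0 -0.436 0.095 -1;-0.036 0 0 0 -0.5 0.136 -1;-0.04 0 0 0 -0.559 0.183 -1;-0.045 0 0 0 -0.614 0.235 -1;-0.05 0 0 0 -0.662 0.293 -1;-0.055 0 0 0 -0.705 0.355 -1;-0.059 0 0 0 -0.742 0.422 -1")

```text
time: 50.88
eef_pos: [0.4432, 0.2455, 0.1568]
tcp_rot: [0.659, 0.745, -0.074, -0.064]
contact_force: [3.1, -6.7, -4.1]
opening: 0.105
finger_force: 24.3
```

```bash
python3 lid.py .65 .55,.45,.35,.25,.15,.08,0.03,0 .3;python3 -c "
from h import *
print(st()['eef_pos'],st()['contact_force'])"
```

```text
hinge [0.5228 0.2553 0.0312] [0.5239 0.2526 0.036 ] tilt0 [ 0.197 -0.002 -0.   ]
-0.005 0.000 0.000   0.000 -0.053 0.054    [0.431 0.244 0.148]
-0.010 0.000 0.000   0.000 -0.100 0.114    [0.419 0.243 0.138]
-0.015 0.000 0.000   0.000 -0.141 0.177    [0.409 0.241 0.127]
-0.019 0.000 0.000   0.000 -0.175 0.245    [0.4   0.24  0.116]
-0.024 0.000 0.000   0.001 -0.203 0.316    [0.391 0.239 0.103]
-0.027 0.000 0.000   0.001 -0.218 0.367    [0.387 0.239 0.093]
-0.030 0.000 0.000   0.001 -0.226 0.404    [0.384 0.238 0.086]
-0.031 0.000 0.000   0.001 -0.230 0.426    [0.382 0.238 0.082]
[0.4432407  0.24552442 0.15678664] [ 3.09364589 -6.74914597 -4.08290104]
```

Call:
send_rows(moves="-0.005 0 0 0 -0.053 0.054 -1;-0.01 0 0 0 -0.1 0.114 -1;-0.015 0 0 0 -0.141 0.177 -1;-0.019 0 0 0 -0.175 0.245 -1;-0.024 0 0 0 -0.203 0.316 -1;-0.027 0 0 0 -0.218 0.367 -1;-0.03 0 0 0 -0.226 0.404 -1;-0.031 0 0 0 -0.228 0.415 -1;-0.031 0 0 0 -0.228 0.415 -1")

```text
time: 52.0
eef_pos: [0.3853, 0.2378, 0.086]
tcp_rot: [0.662, 0.75, -0.001, 0.002]
contact_force: [6.7, -11.8, 0.8]
opening: 0.105
finger_force: 24.8
```

Call:
send_rows(moves="0 0 0 -0.01 0.01 0.015 -1;0 0 0 -0.01 0.01 0.025 -1;0 0 0 -0.01 0.01 0.025 -1")

```text
time: 52.38
eef_pos: [0.3854, 0.238, 0.0849]
tcp_rot: [0.662, 0.749, -0.003, -0.002]
contact_force: [-12.9, -9.1, 32.4]
opening: 0.103
finger_force: 28.1
```

Call:
send_rows(moves="0 0 0 0 0 -0.01 -0.4;0 0 0 0 0 -0.01 -0.3;0 0 0 0 0 -0.01 -0.3;0 0 0 0 0 -0.1 -0.3;0 0 0 0 0 -0.3 -0.3;0 0 0 0 0 -0.6 -0.3;0 0 0 0 0 -0.9 -0.3;0 0 0 0 0 -1 -0.3")

```text
time: 53.38
eef_pos: [0.3871, 0.2386, 0.2842]
tcp_rot: [0.663, 0.749, 0.003, -0.001]
contact_force: [-0.5, 0.3, -1.4]
opening: 0.351
finger_force: 0.0
```

Call:
send_rows(moves="0 0 0 -1 0.2 0 -0.3;0 0 0 -1 0.2 0 -0.3;0 0 0 -1 0.2 0 -0.3;0 0 0 -1 0.2 0 -0.3;0 0 0 -1 0.2 0 -0.3;0 0 0 -1 0.2 0 -0.3")

```text
time: 54.12
eef_pos: [0.4491, 0.0455, 0.2787]
tcp_rot: [0.662, 0.749, -0.0, -0.003]
contact_force: [-0.1, -0.1, -0.4]
opening: 0.352
finger_force: 0.0
```

Run:
```python
from h import *
r=lambda a,w,h:cv2.resize(a,(w,h),interpolation=cv2.INTER_CUBIC)
t=cam('top')['image'];d=cam('side')['image']
cv2.imwrite('pics/c9.png',np.vstack([r(t[180:320,205:525],800,350),cv2.copyMakeBorder(r(d[160:350,250:400],197,250),0,0,0,603,0)])[:,:,::-1])
```

```text
(no output)
```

View pics/c9.png

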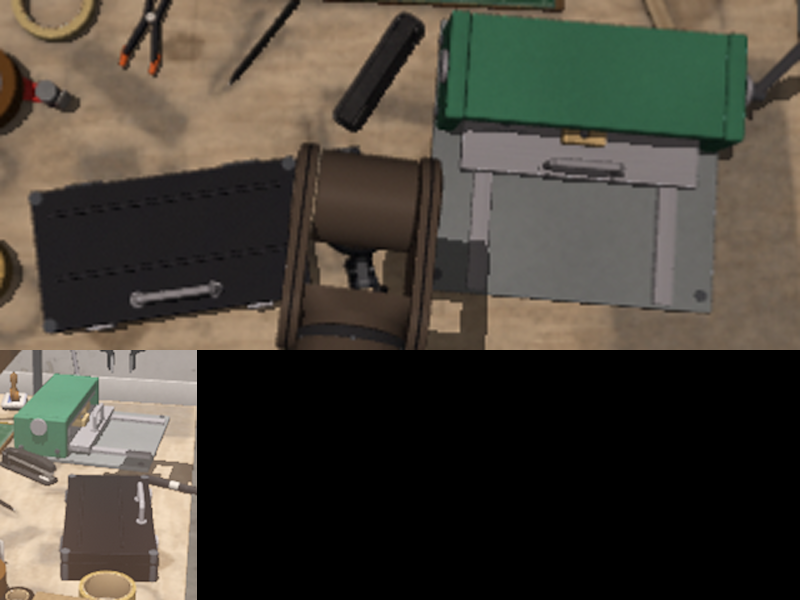

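The case is shut, and the bed is home: its bar is at about (438.6,246.4), the same as at the start or slightly farther in. The long die's front edge shows under the head. The stapler has not moved, and the robot is clear of everything.

```bash
python3 -c "
from plant import ctrl
print(ctrl.sign_off())"
```

```text
the job is handed in; nothing more can be done
None
```

The job is handed in at about 54 s: the short and long dies (the only two in the case) are seated on their pins, the bed is pushed home, the case is shut, and the stapler and clear tape were left untouched.

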